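# Clear the lab bench: sort vials, stoppers and the balance weight

## Robot

A 6-joint arm with a two-finger parallel gripper is mounted at the origin on the work surface. World frame = base frame: x ahead of the robot, y to its left, z up, the work surface at z = 0. Lengths are in mm, angles in rad, forces in N, time in s.
With the tool pointing down it reaches from about 400 to 925 mm from the base axis. Payload 12.5 kg.
Tool frame: the origin (TCP) lies midway between the tips of the shut fingers; the grasp point (between the pads) lies 19 mm behind it; z points along the fingers, y is the line along which they close (so a half turn about z gives the same grasp; the last joint's range is limited). The gripper opens to 95 mm and grips with 3 to 60 N. Pads are 20 mm wide; open, the fingers measure 119 mm over their backs; the gripper's body (75 mm by 180 mm) begins 59 mm behind the grasp point.
Start: joints at [1.106, 0.491, 1.559, -0, 1.092, -0.106], TCP at [219.454, 585.224, 214.661] pointing down, gripper open.
Joint ranges: [-3.1, 3.1], [-0.84, 2.19], [0.05, 2.79], [-1.13, 4.28], [0.06, 2.93], [-2.69, 2.69]. Speed limits (rad/s): [2.22, 2.22, 2.79, 3.14, 3.14, 3.14].

## Interface

Orientations are given as [roll, pitch, yaw] about the fixed x, y, z axes, in that order (R = Rz(yaw) Ry(pitch) Rx(roll)).
In Python, from cell import * gives the robot as it stands.
- The arm moves only by the tool servo_tool, never from a script. Its argument "moves" is one flat list of numbers, 5 for each row, row after row: the shift along the world's x, y, z as a fraction of full scale, then the turn about the world's z as a fraction of full scale, then the opening, from 0 (shut) to 1 (fully open). A call has 1 to 12 rows; each row is the pose to reach, as a shift and turn from the pose commanded when the call began, turning the shorter way round; what a row does not reach only later rows make up. Full scale, the value 1, is 400 mm for a shift and 180 degrees for a turn. A row lasts 1/12 s, in which the tool goes at most 41.7 mm and 7.16 degrees, less where a joint would pass 70% of its speed; a pose out of reach is approached as far as the arm can. A call with a number of a shift or a turn outside -1 to 1 is refused whole. A call with a gripper value outside its range is refused whole. The fingers move at their own pace and stop on an object; the grip force is fixed at half the most. Time passes only in rows, so rows that repeat a pose let the fingers close. It gives the time, the measured TCP pose, the force, the opening and the grip force at its end, in the units of the state.
- state(): the state, without advancing time (a new reading comes with each control period).
- read_camera(name): name is "scene" or "top" or "wrist"; returns (picture, depth): 384x512x3 uint8, blue, green, red; 384x512 float32, mm along the optical axis (not along the pixel's ray), 0 where there is no reading.
- get_calibration(name): a dict with "K" (3x3 intrinsics, pixels), "k1" (the pictures are not rectified: a ray, as slopes to the right and down, at radius r is drawn at 1 + k1 r^2 times it, then the intrinsics apply), "R" (3x3) and "t" (3): a world point X has camera coordinates R X + t. Camera axes: x right, y down, z forward; pixel columns grow to the right and rows downward; lengths in mm; the calibration is good to about 2 mm. A picture is of the moment at which its call begins: read the wrist's pose just before it. get_calibration takes no time and is no camera call; for the wrist camera it gives the pose at the moment of the call.
- job_done(): hands the job in; it is judged then, once.
The state is a dict: "t": time; "joints": joint angles; "qvel": joint speeds; "tau": joint torques, N m; "eef_pos": TCP position; "tcp_rot": TCP orientation; "ft_force": force on the tool from outside, world axes, zero at the start; "moment": the same for the moment, N m; "opening": opening from 0.0 (shut) to 1.0 (fully open); "grip_force": force on a finger pad.
Only numpy, scipy, OpenCV 4.12 (cv2) and the standard library are available. Lean on these libraries where they do the work, as an engineer would, in place of code of your own. Each camera call takes 0.05 s, during which the arm holds its last target. There are 200 camera calls.

## Task

Tidy up the bench after the run: put the two brown sample vials in the divided twin tray, one in each bay, the two tan rubber stoppers side by side in the undivided oblong tray, and the steel balance weight in the round dish. Leave everything standing upright on the floor of its tray or dish, as it stands now; set the glass vials down rather than dropping them, and do not disturb the flask and the beaker.

Things in the scene. Friction and masses are not known exactly. Their poses are not given: they have to be found in the camera images.
- vial_rack: Grey plastic twin tray for vials: two equal open bays joined side by side along its y, with an 8 mm open slit between them, so it looks divided in the middle. Overall 110 (x) by 154 (y) mm, 15 mm high. Bay centres at y = +40.5 and -40.5 mm; each bay 102 (x) by 65 (y) mm inside, walls 4 mm, inner floor 4 mm up. It does not move. Origin: centre of its underside, on the bench; z up.
- stopper_tray: Grey plastic tray, one undivided oblong compartment, for stoppers. Outside 110 (x) by 154 (y) mm, 15 mm high; walls 4 mm thick, inner floor 4 mm up, inside 102 by 146 mm. It does not move. Origin: centre of its underside, on the bench; z up.
- weight_dish: Round grey dish, for the balance weight. Outer diameter 110 mm at the rim, 15 mm high, wall 4 mm, flat inner floor 4 mm up and about 96 mm across. It does not move. Origin: centre of its underside, on the bench; z up.
- large_vial: Larger closed sample vial of brown glass with a white screw cap, 36 mm diameter, 60 mm high (cap: 31 mm diameter, the top 12 mm). Stands upright on the bench at the start. Origin: centre of its underside; z up along its axis.
- small_vial: Smaller closed sample vial of brown glass with a white screw cap, 26 mm diameter, 48 mm high (cap: 22 mm diameter, the top 12 mm). Stands upright on the bench at the start. Origin: centre of its underside; z up along its axis.
- large_stopper: Larger tan rubber stopper, a solid cone frustum standing on its wide end: 44 mm diameter at the foot, 37 mm at the top, 36 mm high. Stands upright on the bench at the start. Origin: centre of its underside; z up along its axis.
- small_stopper: Smaller tan rubber stopper, a solid cone frustum standing on its wide end: 32 mm diameter at the foot, 26 mm at the top, 32 mm high. Stands upright on the bench at the start. Origin: centre of its underside; z up along its axis.
- weight: Steel 200 g balance weight: cylinder 32 mm diameter and 30 mm high, with a neck and a knob 20 mm in diameter on top, 45 mm high in all. Stands upright on the bench at the start. Origin: centre of its underside; z up along its axis.
- flask: Bystander: conical glass flask, 52 mm diameter at the foot, 80 mm high, loose, standing between two of the trays. Origin: centre of its underside.
- beaker: Bystander: glass beaker, 50 mm diameter, 70 mm high, loose, standing between two of the trays. Origin: centre of its underside.
Not all that is in view belongs to the job. What is shaped like the large_vial but purple or red is not meant.

How it is judged (in metres and radians):
At the end, for the whole second after the job is handed in: A vial in each bay of the divided tray (either way), both stoppers in the undivided tray, the weight in the dish (within 40 mm of its centre): centres inside, underside on the floor (under 10 mm above the tray's underside), within 0.12 rad of upright, below 0.02 m/s (((x of large_vial in the frame of vial_rack between -0.045 and 0.045 m and y of large_vial in the frame of vial_rack between 0.01 and 0.072 m and x of small_vial in the frame of vial_rack between -0.045 and 0.045 m and y of small_vial in the frame of vial_rack between -0.072 and -0.01 m) or (x of small_vial in the frame of vial_rack between -0.045 and 0.045 m and y of small_vial in the frame of vial_rack between 0.01 and 0.072 m and x of large_vial in the frame of vial_rack between -0.045 and 0.045 m and y of large_vial in the frame of vial_rack between -0.072 and -0.01 m)) and z of each of large_vial, small_vial in the frame of vial_rack below 0.01 m and angle between each of large_vial, small_vial, large_stopper, small_stopper, weight's own z axis and vertical below 0.12 rad and linear speed of each of large_vial, small_vial, large_stopper, small_stopper, weight below 0.02 m/s and x of large_stopper in the frame of stopper_tray between -0.045 and 0.045 m and y of large_stopper in the frame of stopper_tray between -0.068 and 0.068 m and z of each of large_stopper, small_stopper in the frame of stopper_tray below 0.01 m and x of small_stopper in the frame of stopper_tray between -0.045 and 0.045 m and y of small_stopper in the frame of stopper_tray between -0.068 and 0.068 m and horizontal distance between weight and weight_dish below 0.04 m and z of weight in the frame of weight_dish below 0.01 m); the robot touches nothing.
It fails at once if the flask is pushed more than 20 mm (distance of flask from where it was at the start of the episode above 0.02 m).
It fails at once if the beaker is pushed more than 20 mm (distance of beaker from where it was at the start of the episode above 0.02 m).
It fails at once if the large vial is let fall (faster than 0.7 m/s while nothing holds it: a drop of about 25 mm) (linear speed of large_vial above 0.7 m/s and contact force between the fingers and large_vial below 0.05 N).
It fails at once if the small vial is let fall (faster than 0.7 m/s while nothing holds it: a drop of about 25 mm) (linear speed of small_vial above 0.7 m/s and contact force between the fingers and small_vial below 0.05 N).
It also fails if it takes over 106 s, if anything falls off the work surface, if the arm or the gripper's body presses on something with over 40 N, if the wrist force passes 120 N, or if a joint passes its speed limit or range.

## Working session

There is one attempt and no reset: what is moved stays moved. The work goes in short steps, Python scripts to look and compute and a tool call to move; the robot and the scene stay as the last step left them, time stands still between calls to the robot, and variables do not carry over. Pictures are saved under pics/ and viewed, at most 14 in all, crops included, and the job is handed in when it is done.

Besides the shell and the picture viewer there is one more tool, called after "Emit:" in YAML: its name, and indented under it one key for each argument. servo_tool: Moves the arm, as the interface text tells. Its arguments: {"type":"object","properties":{"moves":{"type":"array"}},"required":["moves"]}

```bash
mkdir -p pics
cat > h.py <<'E'
from cell import *
import numpy as np, cv2
def pt(c,u,v,z=None,d=None):
    K=np.array(c["K"]);R=np.array(c["R"]);t=np.array(c["t"]).ravel()
    x=(u-K[0,2])/K[0,0];y=(v-K[1,2])/K[1,1];a,b=x,y
    for _ in range(20):
        f=1+c["k1"]*(a*a+b*b);a,b=x/f,y/f
    r=R.T@np.array([a,b,1.]);o=-R.T@t
    s=d if d is not None else (z-o[2])/r[2]
    return o+s*r
def cloud(c,d):
    h,w=d.shape;u,v=np.meshgrid(np.arange(w),np.arange(h))
    K=np.array(c["K"]);R=np.array(c["R"]);t=np.array(c["t"]).ravel()
    x=(u-K[0,2])/K[0,0];y=(v-K[1,2])/K[1,1];a,b=x,y
    for _ in range(20):
        f=1+c["k1"]*(a*a+b*b);a,b=x/f,y/f
    P=np.stack([a*d,b*d,d],-1)-t
    return P@R
E
python3 - <<'E'
from h import *
for n in("top","scene"):
    p,d=read_camera(n);c=get_calibration(n);np.savez(n+".npz",p=p,d=d)
    cv2.imwrite(f"pics/{n}1.png",cv2.resize(p,(800,600)))
    print(n,-np.array(c["R"]).T@np.array(c["t"]).ravel(),c["K"][0][0],c["k1"],(d>0).mean())
print(state())
E
```

```text
top [ 470.07584034   14.06462619 1030.79650057] 438.4251167265167 -0.15934032691879763 0.9959513346354166
scene [878.83765994 417.60862459 660.76441863] 364.3418389387339 -0.09543110731953182 0.99609375
{'t': 0.1, 'joints': array([ 1.10638909e+00,  4.91482370e-01,  1.55938653e+00, -1.07148613e-05,
        1.09169624e+00, -1.05625056e-01]), 'qvel': array([-0.00043004, -0.00026595, -0.00103956,  0.00111465,  0.000543  ,
        0.00099818]), 'tau': array([ 1.33253117e-03, -6.13624334e+01, -2.58603269e+01,  6.93189609e-02,
        4.71279770e-02, -1.32109764e-05]), 'eef_pos': array([219.3586143 , 585.01294856, 214.13137015]), 'tcp_rot': array([-3.14062459e+00, -9.30772111e-05,  2.78281537e+00]), 'ft_force': array([0.29754921, 0.38465362, 0.66630531]), 'moment': array([-0.02046503,  0.02451251,  0.03141542]), 'grip_force': 0.0, 'opening': 0.9977170428495233}
```

View pics/top1.png

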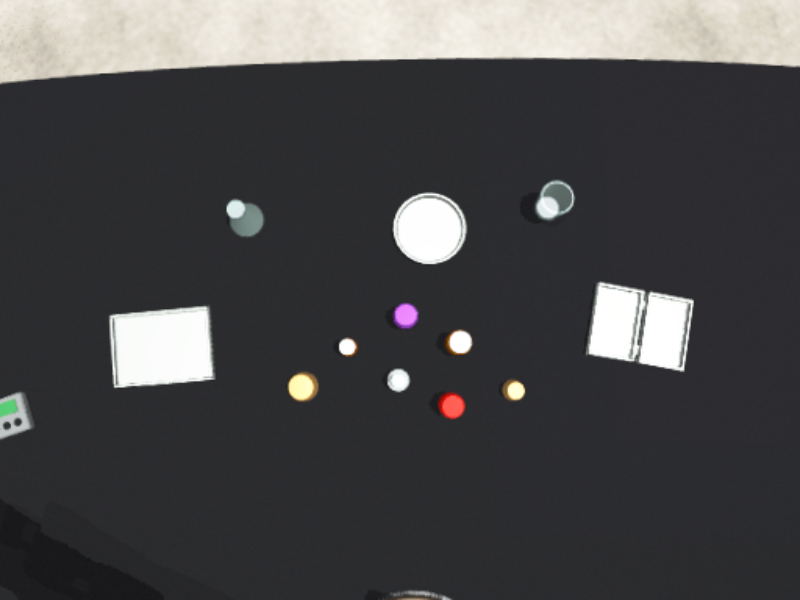

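View pics/scene1.png

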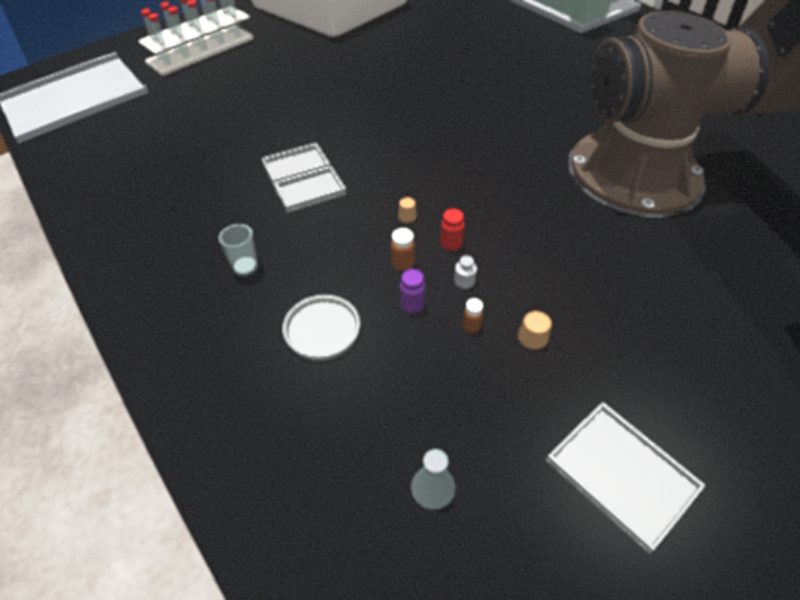

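Top view (800x600 pixels). These could be taken for a vial:
- White cap with brown glass at (459,342): large_vial.
- White cap with brown glass at (347,347): small_vial.
- Purple (405,315) and red (452,406): decoys, not meant.

The rest of the scene:
- **Stoppers:** tan, at (302,387) large and (514,390) small.
- **Weight:** silver, at (398,380).
- **Trays:** undivided at (162,346), divided at (640,326), dish at (429,228).
- **Bystanders:** flask (245,217) and beaker (556,197).

Next I measure these and make one crop to check the choice.

Run:
```python
from h import *
S=1.5625
T=np.load("top.npz");c=get_calibration("top");P=cloud(c,T["d"].astype(float));img=T["p"]
names=dict(lv=(459,342,60),sv=(347,347,48),ls=(302,387,36),ss=(514,390,32),w=(398,380,45),purple=(405,315,60),red=(452,406,60),flask=(240,214,80),beaker=(553,202,70))
for n,(u,v,h) in names.items():
    u/=S;v/=S
    win=np.zeros(img.shape[:2],bool);win[int(v)-16:int(v)+17,int(u)-16:int(u)+17]=1
    m=(P[...,2]>h-6)&(P[...,2]<h+12)&win
    m=cv2.morphologyEx(m.astype(np.uint8),cv2.MORPH_OPEN,np.ones((3,3)))
    k=np.argwhere(m)
    if len(k)<4: print(n,"none",P[int(v),int(u)]);continue
    (cu,cv_),r=cv2.minEnclosingCircle(k[:,::-1].astype(np.float32))
    col=img[m>0].astype(float)
    mv,mu=k.mean(0);q=pt(c,mu,mv,z=h)
    dia=2*np.sqrt(len(k)/np.pi)/438.4*(1030.8-h)
    print(n,"px",np.round([mu*S,mv*S]),"xy",q[:2].round(1),"zdepth",np.median(P[...,2][m>0]).round(1),"dia",dia.round(1),"bgr",col.mean(0).round())
g=cv2.threshold(img.min(2),90,255,0)[1]
g=cv2.morphologyEx(g,cv2.MORPH_CLOSE,np.ones((7,7)))
for n,(u,v) in dict(tray=(162,346),rack=(640,326),dish=(429,228)).items():
    cs=[x for x in cv2.findContours(g,cv2.RETR_EXTERNAL,2)[0] if cv2.pointPolygonTest(x,(u/S,v/S),False)>=0]
    w=np.array([pt(c,*p[0],z=15)[:2] for p in cs[0]],np.float32)
    print(n,cv2.minAreaRect(w),"z",P[int(v/S),int(u/S)+5,2].round(1))
T=np.load("scene.npz");p=T["p"]
cv2.imwrite("pics/crop1.png",cv2.resize(p[115:230,230:365],(800,600),interpolation=2))
c=get_calibration("wrist");o=-np.array(c["R"]).T@np.array(c["t"]).ravel();print("wrist",o,np.array(c["R"])[2])
```

```text
lv px [459. 342.] xy [497.7 -78. ] zdepth 59.8 dia 30.2 bgr [249. 250. 252.]
sv px [346. 347.] xy [495.6  82.9] zdepth 47.9 dia 22.1 bgr [251. 252. 252.]
ls px [301. 386.] xy [441.4 150.5] zdepth 35.9 dia 38.2 bgr [169. 235. 246.]
ss px [514. 389.] xy [ 426.7 -159.7] zdepth 32.0 dia 26.2 bgr [183. 230. 240.]
w px [397. 380.] xy [445.5  11.3] zdepth 44.7 dia 19.7 bgr [251. 251. 250.]
purple px [405. 315.] xy [538.6  -2.3] zdepth 60.1 dia 30.5 bgr [248. 129. 228.]
red px [452. 406.] xy [407.9 -65.4] zdepth 60.0 dia 30.2 bgr [ 79.  90. 254.]
flask px [235. 209.] xy [695.  234.7] zdepth 79.7 dia 23.9 bgr [230. 230. 216.]
beaker none [ 711.56157976 -236.51740231    2.5469291 ]
tray ((503.94775390625, 365.7839050292969), (112.27274322509766, 158.77381896972656), 3.9942901134490967) z 4.1
rack ((513.9467163085938, -361.393798828125), (157.53196716308594, 112.97596740722656), 77.96947479248047) z 0.3
dish ((673.0632934570312, -43.86201477050781), (111.06475067138672, 108.09191131591797), 88.44999694824219) z 5.8
wrist [157.69129994 608.27370973 384.00674988] [ 0.22065969 -0.08268659 -0.97183961]
```

View pics/crop1.png

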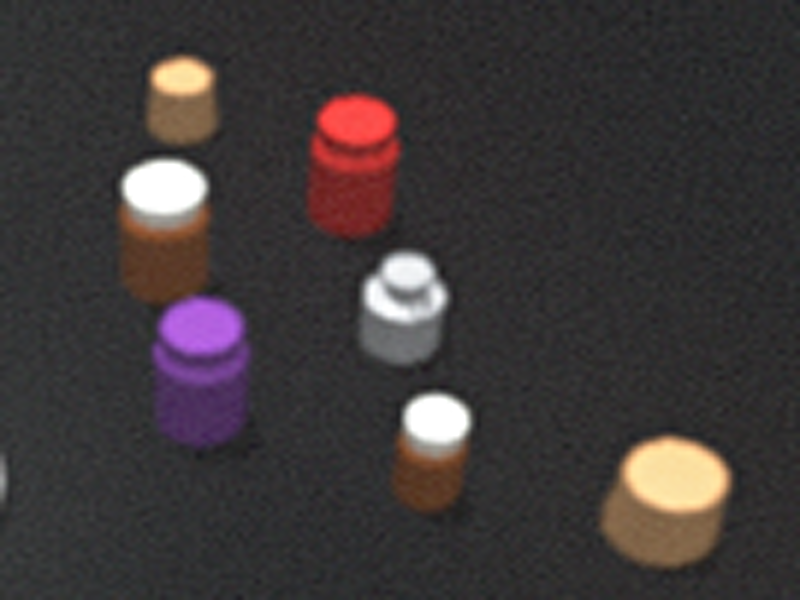

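Depth tops match the stated heights (60, 48, 36, 32 and 45 mm) and diameters. The crop confirms brown glass with white caps at (165,230) and (433,450), so I take those. Large stopper first.

Emit:
servo_tool:
  moves: [0.5,-1,-0.125,-0.3633,0.75,0.5,-1,-0.125,-0.3633,0.75,0.5,-1,-0.125,-0.3633,0.75,0.5,-1,-0.125,-0.3633,0.75,0.5,-1,-0.125,-0.3633,0.75,0.5,-1,-0.125,-0.3633,0.75,0.5,-1,-0.125,-0.3633,0.75,0.5,-1,-0.125,-0.3633,0.75,0.5,-1,-0.125,-0.3633,0.75,0.5,-1,-0.125,-0.3633,0.75,0.5,-1,-0.125,-0.3633,0.75,0.5,-1,-0.125,-0.3633,0.75]

```text
t: 1.1
eef_pos: [421.3, 181.1, 164.0]
tcp_rot: [-3.141, 0.001, 1.637]
ft_force: [-0.3, 0.2, -0.6]
opening: 0.754
grip_force: 0.0
```

Emit:
servo_tool:
  moves: [0.055,-0.087,-0.2,0,0.75,0.055,-0.087,-0.2,0,0.75,0.055,-0.087,-0.2,0,0.75,0.055,-0.087,-0.3,0,0.75,0.055,-0.087,-0.35,0,0.75,0.055,-0.087,-0.39,0,0.75,0.055,-0.087,-0.395,0,0.75,0.055,-0.087,-0.395,0,0.75,0.055,-0.087,-0.395,0,0.75,0.055,-0.087,-0.395,0,0.75]

```text
t: 1.93
eef_pos: [441.9, 150.8, 7.9]
tcp_rot: [3.14, -0.0, 1.642]
ft_force: [-0.3, -0.1, -0.5]
opening: 0.749
grip_force: 0.0
```

Emit:
servo_tool:
  moves: [0,0,0,0,0,0,0,0,0,0,0,0,0,0,0,0,0,0,0,0,0,0,0,0,0,0,0,0,0,0,0,0,0,0,0,0,0,0,0,0]

```text
t: 2.6
eef_pos: [441.5, 150.4, 6.8]
tcp_rot: [3.141, -0.0, 1.641]
ft_force: [0.0, 0.4, 4.6]
opening: 0.432
grip_force: 30.0
```

Emit:
servo_tool:
  moves: [0,0,0.1,0,0,0,0,0.15,0,0,0.15,0.6258,0.15,0,0,0.15,0.6258,0.15,0,0,0.15,0.6258,0.15,0,0,0.15,0.6258,0.15,0,0,0.15,0.6258,0.15,0,0,0.15,0.6258,0.15,0,0,0.15,0.6258,0.15,0,0,0.15,0.6258,0.15,0,0,0.15,0.6258,0.15,0,0,0.15,0.6258,0.1,0,0]

```text
t: 3.6
eef_pos: [502.4, 400.3, 49.2]
tcp_rot: [3.138, -0.002, 1.641]
ft_force: [0.5, 0.9, 0.0]
opening: 0.429
grip_force: 29.8
```

Emit:
servo_tool:
  moves: [0,0,-0.05,0,0,0,0,-0.07,0,0,0,0,-0.08,0,0,0,0,-0.088,0,0,0,0,-0.088,0,0,0,0,-0.088,0,0,0,0,-0.088,0,0.64,0,0,-0.088,0,0.64,0,0,-0.088,0,0.64,0,0,-0.088,0,0.64,0,0,0,0,0.64,0,0,0.13,0,0.64]

```text
t: 4.6
eef_pos: [500.1, 399.9, 86.6]
tcp_rot: [-3.136, 0.003, 1.641]
ft_force: [0.7, 0.2, 0.1]
opening: 0.637
grip_force: 0.0
```

Emit:
servo_tool:
  moves: [-0.14,-1,0.05,0,0.64,-0.14,-1,0.05,0,0.64,-0.14,-1,0.05,0,0.64,-0.14,-1,0.05,0,0.64,-0.14,-1,0.05,0,0.64,-0.14,-1,0.05,0,0.64,-0.14,-1,0.05,0,0.64,-0.14,-1,0.05,0,0.64,-0.14,-1,0.05,0,0.64,-0.14,-1,0.05,0,0.64,-0.14,-1,0.05,0,0.64,-0.14,-1,0.05,0,0.64]

```text
t: 5.6
eef_pos: [445.6, -0.4, 108.7]
tcp_rot: [3.141, 0.0, 1.638]
ft_force: [-0.1, 0.9, 0.6]
opening: 0.636
grip_force: 0.0
```

Emit:
servo_tool:
  moves: [-0.047,-0.401,0,0,0.6,-0.047,-0.401,0,0,0.6,-0.047,-0.401,0,0,0.6,-0.047,-0.401,0,0,0.6,-0.047,-0.401,0,0,0.6,-0.047,-0.401,-0.1,0,0.6,-0.047,-0.401,-0.19,0,0.6,-0.047,-0.401,-0.235,0,0.6,-0.047,-0.401,-0.257,0,0.6,-0.047,-0.401,-0.257,0,0.6,-0.047,-0.401,-0.257,0,0.6,-0.047,-0.401,-0.257,0,0]

```text
t: 6.6
eef_pos: [427.4, -159.4, 6.6]
tcp_rot: [3.14, 0.001, 1.642]
ft_force: [0.4, 0.4, 0.2]
opening: 0.572
grip_force: 0.0
```

Emit:
servo_tool:
  moves: [0,0,0,0,0,0,0,0,0,0,0,0,0,0,0,0,0,0,0,0,0,0,0,0,0,0,0,0,0,0,0,0,0.1,0,0,0,0,0.2,0,0,0,0,0.25,0,0,0,0,0.25,0,0,0,0,0.25,0,0]

```text
t: 7.52
eef_pos: [426.9, -159.8, 106.3]
tcp_rot: [3.139, 0.001, 1.641]
ft_force: [-0.6, 0.1, 0.3]
opening: 0.303
grip_force: 29.9
```

Emit:
servo_tool:
  moves: [0.15,1,0,0,0,0.15,1,0,0,0,0.15,1,0,0,0,0.15,1,0,0,0,0.15,1,0,0,0,0.15,1,0,0,0,0.15,1,0,0,0,0.15,1,0,0,0,0.15,1,0,0,0,0.15,1,0,0,0,0.15,1,0,0,0,0.15,1,0,0,0]

```text
t: 8.52
eef_pos: [485.7, 241.4, 103.6]
tcp_rot: [-3.139, 0.001, 1.644]
ft_force: [0.6, 0.2, -0.4]
opening: 0.303
grip_force: 29.9
```

Emit:
servo_tool:
  moves: [0.049,0.24,0,0,0,0.049,0.24,0,0,0,0.049,0.24,0,0,0,0.049,0.24,0,0,0,0.049,0.24,-0.1,0,0,0.049,0.24,-0.18,0,0,0.049,0.24,-0.22,0,0,0.049,0.24,-0.235,0,0,0.049,0.24,-0.235,0,0,0.049,0.24,-0.235,0,0]

```text
t: 9.35
eef_pos: [506.0, 334.5, 11.1]
tcp_rot: [-3.14, 0.001, 1.64]
ft_force: [0.1, 0.4, -0.4]
opening: 0.305
grip_force: 29.9
```

Emit:
servo_tool:
  moves: [0,0,-0.002,0,0.55,0,0,-0.002,0,0.55,0,0,-0.002,0,0.55,0,0,-0.002,0,0.55,0,0,0.1,0,0.55,0,0,0.2,0,0.55,0,0,0.225,0,0.55,0,0,0.225,0,0.55,0,0,0.225,0,0.55]

```text
t: 10.1
eef_pos: [506.2, 336.3, 101.8]
tcp_rot: [3.14, -0.0, 1.642]
ft_force: [-0.1, -0.4, -0.8]
opening: 0.548
grip_force: 0.0
```

Emit:
servo_tool:
  moves: [-0.0265,-0.6337,0,-0.0889,0.52,-0.0265,-0.6337,0,-0.0889,0.52,-0.0265,-0.6337,0,-0.0889,0.52,-0.0265,-0.6337,0,-0.0889,0.52,-0.0265,-0.6337,0,-0.0889,0.52,-0.0265,-0.6337,0,-0.0889,0.52,-0.0265,-0.6337,0,-0.0889,0.52,-0.0265,-0.6337,0,-0.0889,0.52,-0.0265,-0.6337,0,-0.0889,0.52,-0.0265,-0.6337,-0.08,-0.0889,0.52,-0.0265,-0.6337,-0.1,-0.0889,0.52,-0.0265,-0.6337,-0.1,-0.0889,0.52]

```text
t: 11.1
eef_pos: [494.3, 84.1, 59.4]
tcp_rot: [-3.137, 0.001, 1.364]
ft_force: [-0.3, 1.0, 0.5]
opening: 0.521
grip_force: 0.0
```

Emit:
servo_tool:
  moves: [0,0,-0.08,0,0.52,0,0,-0.12,0,0.52,0,0,-0.138,0,0.52,0,0,-0.138,0,0.52,0,0,-0.138,0,0.52,0,0,-0.138,0,0,0,0,-0.138,0,0,0,0,-0.138,0,0,0,0,-0.138,0,0,0,0,-0.138,0,0,0,0,-0.138,0,0,0,0,-0.138,0,0]

```text
t: 12.1
eef_pos: [496.0, 82.8, 6.9]
tcp_rot: [3.141, -0.0, 1.362]
ft_force: [0.2, 0.4, 5.9]
opening: 0.268
grip_force: 30.0
```

Emit:
servo_tool:
  moves: [0,0,0.1,0,0,0,0,0.2,0,0,0,0,0.25,0,0,0.01,-0.9,0.25,0,0,0.01,-0.9,0.25,0,0,0.01,-0.9,0.25,0,0,0.01,-0.9,0.25,0,0,0.01,-0.9,0.25,0,0,0.01,-0.9,0.25,0,0,0.01,-0.9,0.25,0,0,0.01,-0.9,0.25,0,0,0.01,-0.9,0.25,0,0]

```text
t: 13.1
eef_pos: [499.2, -280.9, 106.4]
tcp_rot: [3.141, 0.001, 1.36]
ft_force: [0.2, -0.0, 0.4]
opening: 0.262
grip_force: 30.0
```

Emit:
servo_tool:
  moves: [0.015,-0.309,0,0,0,0.015,-0.309,0,0,0,0.015,-0.309,0,0,0,0.015,-0.309,0,0,0,0.015,-0.309,0,0,0,0.015,-0.309,-0.1,0,0,0.015,-0.309,-0.15,0,0,0.015,-0.309,-0.19,0,0,0.015,-0.309,-0.2,0,0,0.015,-0.309,-0.2,0,0]

```text
t: 13.93
eef_pos: [505.4, -399.4, 25.5]
tcp_rot: [-3.14, -0.001, 1.363]
ft_force: [0.3, -0.7, 0.4]
opening: 0.267
grip_force: 30.0
```

Emit:
servo_tool:
  moves: [0,0,-0.02,0,0,0,0,-0.03,0,0,0,0,-0.036,0,0,0,0,-0.037,0,0,0,0,-0.037,0,0,0,0,-0.037,0,0]

```text
t: 14.43
eef_pos: [505.8, -400.9, 11.9]
tcp_rot: [3.141, 0.0, 1.362]
ft_force: [0.0, -0.1, 0.6]
opening: 0.265
grip_force: 30.0
```

Emit:
servo_tool:
  moves: [0,0,0,0,0.5,0,0,0,0,0.5,0,0,0,0,0.5,0,0,0,0,0.5,0,0,0.08,0,0.5,0,0,0.16,0,0.5,0,0,0.22,0,0.6,0,0,0.22,0,0.6,0,0,0.22,0,0.6]

```text
t: 15.18
eef_pos: [506.0, -401.1, 100.9]
tcp_rot: [3.139, 0.001, 1.362]
ft_force: [-0.6, 0.6, -0.3]
opening: 0.589
grip_force: 0.0
```

Emit:
servo_tool:
  moves: [-0.02,0.8075,0,0,0.62,-0.02,0.8075,0,0,0.62,-0.02,0.8075,0,0,0.62,-0.02,0.8075,0,0,0.62,-0.02,0.8075,0,0,0.62,-0.02,0.8075,0,0,0.62,-0.02,0.8075,0,0,0.62,-0.02,0.8075,0,0,0.62,-0.02,0.8075,0,0,0.62,-0.02,0.8075,0,0,0.62,-0.02,0.8075,-0.05,0,0.62,-0.02,0.8075,-0.05,0,0.62]

```text
t: 16.18
eef_pos: [496.6, -78.3, 77.1]
tcp_rot: [-3.138, -0.0, 1.362]
ft_force: [-0.8, -0.7, -0.7]
opening: 0.62
grip_force: 0.0
```

Emit:
servo_tool:
  moves: [0,0,-0.08,0,0.62,0,0,-0.15,0,0.62,0,0,-0.184,0,0.62,0,0,-0.184,0,0.62,0,0,-0.184,0,0.62,0,0,-0.184,0,0,0,0,-0.184,0,0,0,0,-0.184,0,0,0,0,-0.184,0,0,0,0,-0.184,0,0,0,0,-0.184,0,0,0,0,-0.184,0,0]

```text
t: 17.18
eef_pos: [498.1, -77.9, 6.7]
tcp_rot: [3.14, 0.0, 1.362]
ft_force: [-0.3, -1.0, 8.5]
opening: 0.371
grip_force: 30.0
```

Emit:
servo_tool:
  moves: [0,0,0.1,0,0,0,0,0.2,0,0,0.062,-0.6095,0.2,0,0,0.062,-0.6095,0.2,0,0,0.062,-0.6095,0.2,0,0,0.062,-0.6095,0.2,0,0,0.062,-0.6095,0.2,0,0,0.062,-0.6095,0.2,0,0,0.062,-0.6095,0.2,0,0,0.062,-0.6095,0.2,0,0,0.062,-0.6095,0.15,0,0,0.062,-0.6095,0.1,0,0]

```text
t: 18.18
eef_pos: [522.6, -320.7, 46.4]
tcp_rot: [3.14, 0.001, 1.363]
ft_force: [-0.2, 0.9, -1.0]
opening: 0.375
grip_force: 30.0
```

Emit:
servo_tool:
  moves: [0,0,-0.04,0,0,0,0,-0.07,0,0,0,0,-0.08,0,0,0,0,-0.087,0,0,0,0,-0.087,0,0,0,0,-0.087,0,0,0,0,-0.087,0,0]

```text
t: 18.77
eef_pos: [522.8, -321.6, 11.9]
tcp_rot: [3.14, 0.001, 1.362]
ft_force: [-0.2, 0.0, -0.2]
opening: 0.372
grip_force: 30.0
```

Emit:
servo_tool:
  moves: [0,0,0,0,0.56,0,0,0,0,0.56,0,0,0,0,0.56,0,0,0,0,0.56,0,0,0.08,0,0.56,0,0,0.16,0,0.56,0,0,0.22,0,0.56,0,0,0.22,0,0.56,0,0,0.22,0,0.56]

```text
t: 19.52
eef_pos: [522.8, -321.8, 100.4]
tcp_rot: [3.139, 0.001, 1.362]
ft_force: [-0.1, -0.3, -1.1]
opening: 0.558
grip_force: 0.0
```

Emit:
servo_tool:
  moves: [-0.192,0.832,0,0.05,0.58,-0.192,0.832,0,0.05,0.58,-0.192,0.832,0,0.05,0.58,-0.192,0.832,0,0.05,0.58,-0.192,0.832,0,0.05,0.58,-0.192,0.832,0,0.05,0.58,-0.192,0.832,0,0.05,0.58,-0.192,0.832,0,0.05,0.58,-0.192,0.832,0,0.05,0.58,-0.192,0.832,0,0.05,0.58,-0.192,0.832,0,0.05,0.58,-0.192,0.832,-0.05,0.05,0.58]

```text
t: 20.52
eef_pos: [447.4, 10.2, 80.6]
tcp_rot: [3.137, 0.0, 1.519]
ft_force: [1.5, 0.2, -1.1]
opening: 0.582
grip_force: 0.0
```

Emit:
servo_tool:
  moves: [0,0,-0.08,0,0.58,0,0,-0.15,0,0.58,0,0,-0.188,0,0.58,0,0,-0.188,0,0.58,0,0,-0.188,0,0.58,0,0,-0.188,0,0,0,0,-0.188,0,0,0,0,-0.188,0,0,0,0,-0.188,0,0,0,0,-0.188,0,0,0,0,-0.188,0,0,0,0,-0.188,0,0]

```text
t: 21.52
eef_pos: [445.9, 11.2, 4.2]
tcp_rot: [3.141, 0.0, 1.519]
ft_force: [-0.1, -3.1, 4.4]
opening: 0.33
grip_force: 30.0
```

Emit:
servo_tool:
  moves: [0,0,0.1,0,0,0,0,0.2,0,0,0,0,0.25,0,0,0.568,-0.1375,0.25,0,0,0.568,-0.1375,0.25,0,0,0.568,-0.1375,0.25,0,0,0.568,-0.1375,0.25,0,0,0.568,-0.1375,0.25,0,0,0.568,-0.1375,0.25,0,0,0.568,-0.1375,0.25,0,0,0.568,-0.1375,0.25,0,0,0.568,-0.1375,0.18,0,0]

```text
t: 22.52
eef_pos: [674.3, -43.7, 79.6]
tcp_rot: [3.135, 0.001, 1.519]
ft_force: [0.3, 0.6, -1.0]
opening: 0.329
grip_force: 30.0
```

Emit:
servo_tool:
  moves: [0,0,-0.08,0,0,0,0,-0.14,0,0,0,0,-0.16,0,0,0,0,-0.167,0,0,0,0,-0.167,0,0,0,0,-0.167,0,0]

```text
t: 23.02
eef_pos: [673.1, -43.6, 10.3]
tcp_rot: [3.14, 0.0, 1.519]
ft_force: [0.2, -0.2, -1.7]
opening: 0.331
grip_force: 30.0
```

Emit:
servo_tool:
  moves: [0,0,-0.003,0,0,0,0,-0.003,0,0.5,0,0,-0.003,0,0.5,0,0,-0.003,0,0.5,0,0,-0.003,0,0.5,0,0,0.08,0,0.5,0,0,0.18,0,0.5,0,0,0.28,0,0.5,-0.4,0.1,0.35,0,0.5,-0.4,0.1,0.35,0,0.5,-0.4,0.1,0.35,0,0.5,-0.4,0.1,0.35,0,0.5]

```text
t: 24.02
eef_pos: [511.5, -3.5, 149.5]
tcp_rot: [3.141, 0.0, 1.519]
ft_force: [1.0, -0.2, 1.1]
opening: 0.498
grip_force: 0.0
```

Run:
```python
from h import *
from time import *
p,d=read_camera("top");c=get_calibration("top");P=cloud(c,d.astype(float))
for n,(x,y,h) in dict(ls=(501.5,400.7,40),ss=(506,336,36),sv=(505.5,-401,52),lv=(522,-322,64),w=(673,-44,49)).items():
    m=(np.hypot(P[...,0]-x,P[...,1]-y)<35)&(abs(P[...,2]-h)<8)
    print(n,m.sum(),P[m].mean(0).round(1) if m.any() else None,P[m][:,2].std() if m.any() else None)
m=(P[...,2]>72)&(P[...,2]<88)&(np.hypot(P[...,0]-695,P[...,1]-235)<40);print("flask",P[m].mean(0))
print(state()["eef_pos"])
cv2.imwrite("pics/top2.png",cv2.resize(p,(800,600)))
```

```text
ls 217 [501.2 400.2  39.7] 2.2716797127798944
ss 109 [506.2 331.5  35.1] 2.559158629662125
sv 76 [ 505.1 -399.5   51. ] 2.2633034644517505
lv 145 [ 521.1 -321.8   63.6] 2.21718702503237
w 64 [671.6 -43.7  48.4] 1.8887020847969793
flask [695.62824207 234.83980521  79.99754866]
[504.21013636  -1.59872548 149.93557008]
```

View pics/top2.png

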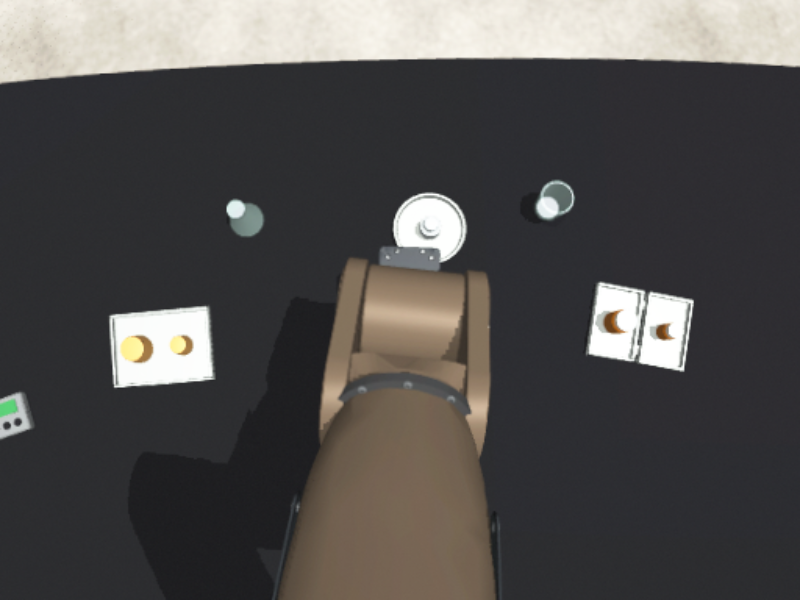

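The top view shows stoppers at (136,348) and (180,345) in the undivided tray, vials at (620,322) and (668,331) in separate bays, and the weight at (430,227) in the dish. The flask and beaker have not moved. The small stopper sits about 5 mm off plan, so I check from the side that everything is upright.

Run:
```python
from h import *
p,d=read_camera("scene");q,dt=read_camera("top");P=cloud(get_calibration("top"),dt.astype(float))
for n,(x,y,h,r) in dict(ls=(501,400,40,16),ss=(506,332,36,10.5),sv=(505,-400,52,8.5),lv=(521.5,-321.5,64,13),w=(672.5,-44,49,8)).items():
    m=(np.hypot(P[...,0]-x,P[...,1]-y)<r)&(abs(P[...,2]-h)<8);X=P[m]
    A=np.c_[X[:,:2]-X[:,:2].mean(0),np.ones(len(X))];s=np.linalg.lstsq(A,X[:,2],rcond=None)[0];print(n,len(X),s.round(3))
f=lambda a:cv2.resize(a,(400,300),interpolation=2)
cv2.imwrite("pics/s2.png",np.vstack([np.hstack([f(p[250:355,345:455]),f(p[85:140,160:230])]),np.hstack([f(p[180:235,175:240]),f(p[80:350])])]))
```

```text
ls 145 [2.8000e-02 1.2000e-02 3.9902e+01]
ss 64 [-5.0000e-03 -2.3000e-02  3.6099e+01]
sv 39 [7.3000e-02 3.9000e-02 5.2257e+01]
lv 102 [9.0000e-03 3.7000e-02 6.3381e+01]
w 39 [-5.4000e-02  4.0000e-02  4.8681e+01]
```

View pics/s2.png

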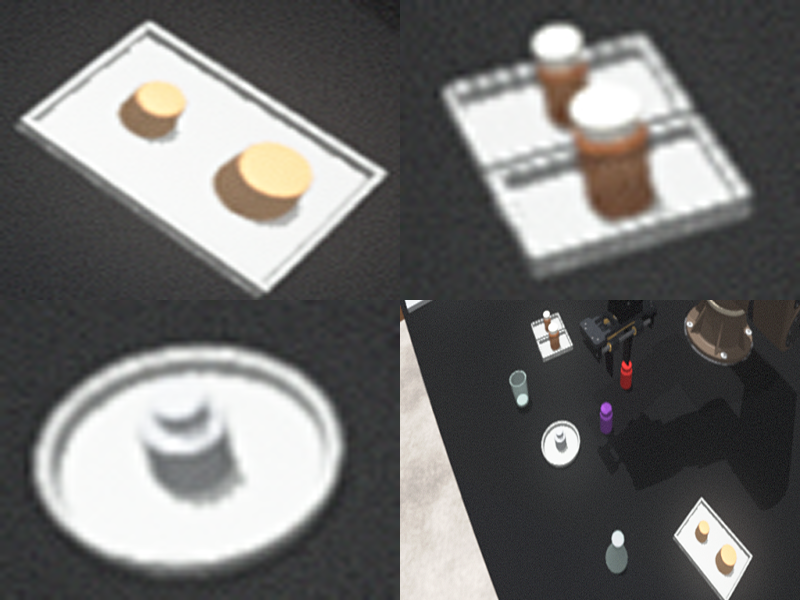

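The side view shows all five upright on their floors: stoppers at (155,108) and (263,180), vials at (560,75) and (615,150), weight at (185,445). Their heights fit object plus floor.

```bash
python3 -c "
from cell import *
print(job_done())"
```

```text
the job is handed in; nothing more can be done
None
```

I handed the job in after about 24 s of arm time: one vial in each bay of the twin tray, both stoppers side by side in the oblong tray and the weight in the dish, all upright in the last pictures, with the flask and beaker not disturbed; the judge's verdict was not shown.

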